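Unlock the plate rack and load the gauge plate

TASK

The plate rack is locked by a keeper bar snapped into two spring clips: pull the bar straight up out of the clips and lay it, not drop it, in the two V-notches of its rest, with both notches between the bar's two collars. Then take the gauge plate out of its wooden stand and slide it upright, fully home, into the rack slot whose width matches its thickness (the middle of the three widths), about flush with both ends of the slot.

Things in the scene. Friction and masses are not known exactly. Their poses are not given: they have to be found in the camera images.
- rack: Fixed rack, grey base 90 (x) x 250 (y) x 10 mm, origin under its centre on the bench. Three slot blocks side by side along y, 50 mm apart, order varies. Posts at y = +/-105 mm bear clips, open upward, reaching 13 mm above the keeper bar's axis. They hold the bar along y over the slots, axis 100 mm above the bench. Pulled straight up at its middle it yields at 12 to 18 N, then snaps out.
- keeper_mid (a point): Centre of the keeper bar: loose steel bar along its y axis, 232 mm long, 12 mm in diameter, 0.12 kg; it may roll about y. At its middle a ribbed dark grip sleeve, 16 mm in diameter and 50 mm long, to grip across. Two collars, 18 mm in diameter, 4 mm wide, 94 mm either side of the centre, just inside the clips.
- rest_mid (a point): Fixed V-rest: dark strip 30 (x) x 180 (y) x 8 mm with two V-notches, each 14 mm long, at y = +/-70 mm, open upward to 40 mm across, tops 52 mm above the bench. This point, midway between them and 40 mm above the bench, is where the bar's centre should lie; y is the bar's direction.
- plate_mid (a point): Centre, half-way up, of the loose aluminium gauge plate, 70 (x) x 8 (y, thickness) x 75 mm (z), 0.12 kg, standing on edge. At the start it stands in a fixed wooden block 80 x 60 x 23 mm, in a groove 12 mm wide and 13 mm deep: lower edge 10 mm, top edge 85 mm above the bench.
- slot_middle_floor (a point): Centre of the floor of the matching slot, 10 mm wide (y). Each slot is cut in an aluminium block 70 (x) x 50 (y) mm with a black floor, along x through its whole length, open at both ends and the top, 30 mm deep, lips rounded to 5 mm; floor 14 mm, lips 44 mm above the bench. The plate's centre is 37.5 mm above the floor when home.
- slot_narrow_floor (a point): Centre of the floor of the 5 mm slot, too narrow for the plate.
- slot_wide_floor (a point): Centre of the floor of the 16 mm slot, too wide for the plate.
Mind the look-alikes: they are no part of the job. What is shaped like the part that bears plate_mid but turquoise is not meant.

How it is judged:
By the outcome, as a careful person would: the job done as asked, in the order asked, and still so for the second after the job is handed in, with the robot touching nothing.
It also fails if it takes over 58 s, if anything falls off the work surface, if the arm or the gripper's body presses on something with over 40 N, if the wrist force passes 120 N, or if a joint passes its speed limit or range.

ROBOT

A 7-joint arm with a two-finger parallel gripper is mounted at the origin on a cart in front of the work surface, level with it; the furniture and walls round the work are solid. World frame = base frame: x ahead of the robot, y to its left, z up, the work surface at z = 0. Lengths are in m, angles in rad, forces in N, time in s.
With the tool pointing down it reaches from about 0.425 to 0.875 m from the base axis. Payload 4.7 kg.
Tool frame: the origin (TCP) lies midway between the tips of the shut fingers; the grasp point (between the pads) lies bot.pinch_z behind it (bot.pinch_z is the distance from the TCP to the grasp point, in m); z points along the fingers, y is the line along which they close (so a half turn about z gives the same grasp; the last joint's range is limited). The gripper opens to 87 mm and grips with 3 to 60 N. Pads are 19 mm wide; open, the fingers measure 117 mm over their backs; the gripper's body (75 mm by 190 mm) begins 51 mm behind the grasp point.
Start: joints at [-1.174, 0.321, -0.07, 1.45, 0.023, 1.371, -0.057], TCP at [0.243, 0.603, 0.223] pointing down, gripper open.
Joint ranges: [-2.86, 2.86], [-0.3, 2.09], [-1.38, 1.24], [0.06, 2.45], [-1.56, 4.7], [0.09, 2.05], [-2.69, 2.69]. Speed limits (rad/s): [2.57, 2.57, 3.14, 3.14, 3.14, 3.14, 3.14].

INTERFACE

Orientations are given as [roll, pitch, yaw] about the fixed x, y, z axes, in that order (R = Rz(yaw) Ry(pitch) Rx(roll)).
In Python, from workcell import bot, cams, finish_job gives the robot as it stands. Calls block until the motion is done:
- bot.goto(position, orientation): joint-space move of the TCP to a pose.
- bot.move_l(position, rate=0.15, ori=None, contact_N=None): straight line of the TCP; ori=None keeps the orientation; rate is the mean speed in m/s. With contact_N (N) it stops when the force on the tool has changed by that much, and returns True; else False.
- bot.move_joints(angles): joint-space move.
- bot.gripper_to(opening): opening from 0.0 (shut) to 1.0 (fully open); the grip force is fixed at half the most; returns when the fingers have stopped.
- bot.sleep(seconds).
- bot.ik(position, orientation): joint angles nearest the present ones, or None.
- cams.read_camera(name): name is "scene" or "side" or "wrist"; returns the picture (480x640x3 uint8, red, green, blue); there is no depth.
- cams.camera_info(name): a dict with "intrinsics" (3x3 intrinsics, pixels), "R" (3x3) and "t" (3): a world point X has camera coordinates R X + t. Camera axes: x right, y down, z forward; pixel columns grow to the right and rows downward; lengths in m; the calibration is good to about 2 mm. A picture is of the moment at which its call begins: read the wrist's pose just before it. camera_info takes no time and is no camera call; for the wrist camera it gives the pose at the moment of the call.
A pose or a line that the arm cannot do raises bot.Unreachable and nothing moves.
- finish_job(): hands the job in; it is judged then, once.
Readings, each from a call of its own:
- bot.current_time(): time.
- bot.current_q(): joint angles.
- bot.current_qd(): joint speeds.
- bot.current_tau(): joint torques, N m.
- bot.current_position(): TCP position.
- bot.current_orientation(): TCP orientation.
- bot.current_wrist_force(): force on the tool from outside, world axes, zero at the start.
- bot.current_torque(): the same for the moment, N m.
- bot.current_finger_gap(): opening from 0.0 (shut) to 1.0 (fully open).
- bot.current_finger_force(): force on a finger pad.
Only numpy, scipy, OpenCV 4.12 (cv2) and the standard library are available. Lean on these libraries where they do the work, as an engineer would, in place of code of your own. Each camera call takes 0.05 s, during which the arm holds its last target. There are 200 camera calls.

## Working session

There is one attempt and no reset: what is moved stays moved. The work goes in short steps, each a Python script; the robot and the scene stay as the last script left them, time stands still between calls to the robot, and variables do not carry over. Pictures are saved under pics/ and viewed, at most 10 in all, crops included, and the job is handed in when it is done.

```bash
mkdir -p pics
python3 - <<'E'
from workcell import bot,cams
import cv2,numpy as np
for n in ["scene","side"]:
    im=cams.read_camera(n); cv2.imwrite(f"pics/{n}0.png",im[:,:,::-1]); i=cams.camera_info(n); print(n,i["intrinsics"][0],-i["R"].T@i["t"],i["R"][2])
print(bot.pinch_z,bot.current_time(),bot.current_position(),bot.current_orientation())
E
```

```text
scene [529.27937456   0.         318.14664638] [-0.18754628 -0.60654979  1.04859809] [ 0.57927168  0.35796625 -0.73232812]
side [470.47697166   0.         319.56418785] [ 0.05950846 -1.09833214  0.69359092] [ 0.41130745  0.77502985 -0.47974464]
0.0187 0.1 [0.24266782 0.60245736 0.22154603] [-3.13983217e+00  1.14040825e-04  2.75879481e+00]
```

View pics/scene0.png

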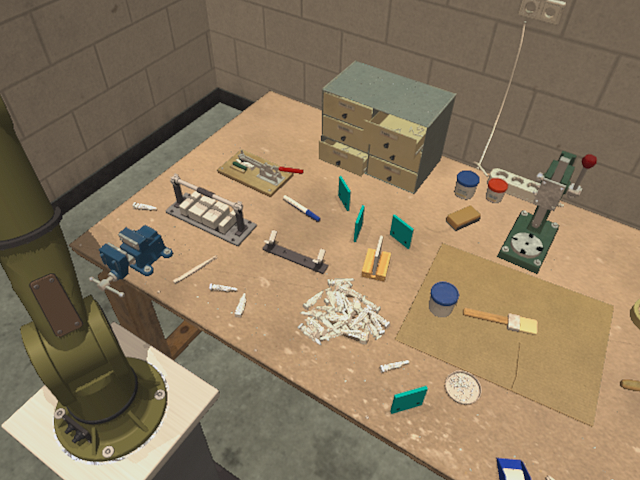

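View pics/side0.png

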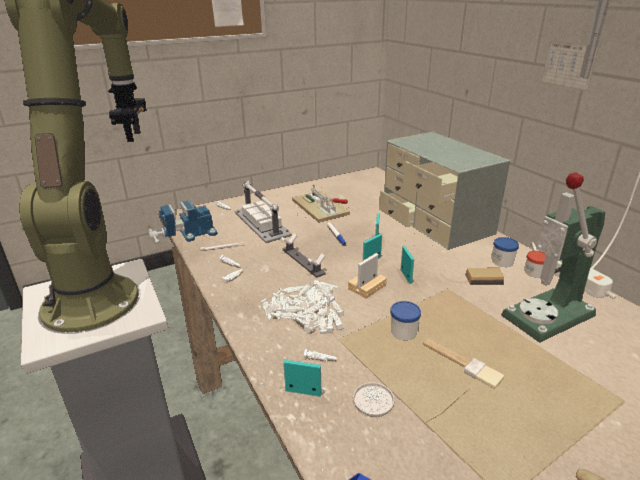

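Scene view: the rack is at about (211,212), the rest at (295,252) and the wooden stand with the grey plate at (377,260). Turquoise look-alikes stand nearby. Next I get rough positions and look from above with the wrist camera.

```bash
cat > h.py <<'E'
from workcell import bot,cams,finish_job
import cv2,numpy as np
def ray(info,uv,z):
    K,R,t=info["intrinsics"],info["R"],info["t"]; c=-R.T@t
    d=R.T@np.linalg.solve(K,[uv[0],uv[1],1.]); return c+d*(z-c[2])/d[2]
def tri(obs):
    A=np.zeros((3,3));b=np.zeros(3)
    for i,uv in obs:
        c=-i["R"].T@i["t"]; d=i["R"].T@np.linalg.solve(i["intrinsics"],[uv[0],uv[1],1.]); d/=np.linalg.norm(d)
        P=np.eye(3)-np.outer(d,d);A+=P;b+=P@c
    return np.linalg.solve(A,b)
def proj(info,X):
    p=info["intrinsics"]@(info["R"]@np.array(X)+info["t"]);return p[:2]/p[2]
def down(yaw): return [np.pi,0,yaw]
E
python3 - <<'E'
from h import *
s=cams.camera_info("scene")
for n,uv,z in [("rackL",(175,178),.1),("rackR",(242,206),.1),("rack c",(211,212),.01),("restA",(266,250),.004),("restB",(325,268),.004),("stand",(375,266),.02)]:
    p=ray(s,uv,z);print(n,p,np.hypot(*p[:2]))
i=cams.camera_info("wrist");R=np.array(i["R"]);print("wrist cam",-R.T@i["t"],R,i["intrinsics"][0])
E
```

```text
rackL [0.52664324 0.29340284 0.1       ] 0.6028584659974483
rackR [0.54048046 0.07526072 0.1       ] 0.5456952446740384
rack c [0.54321085 0.1967291  0.01      ] 0.5777372833996914
restA [ 0.51802395 -0.01094853  0.004     ] 0.5181396411437298
restB [ 0.55140948 -0.17256532  0.004     ] 0.577781274737016
stand [ 0.61487155 -0.28115741  0.02      ] 0.6761039167344178
wrist cam [0.16643529 0.63291673 0.3833478 ] [[ 0.37349759  0.92762841 -0.00225296]
 [ 0.88615926 -0.35608039  0.29652745]
 [ 0.27426505 -0.11274877 -0.95502167]] [336.11267571   0.         315.71332522]
```

Run:
```python
from h import *
P=[.53,.08,.30]
for y in (np.pi/2,-np.pi/2):
    q=bot.ik(P,down(y));print(y,None if q is None else np.round(q,2))
t=bot.current_time()
bot.goto(P,down(np.pi/2)); print(bot.current_time()-t)
i=cams.camera_info("wrist");im=cams.read_camera("wrist");np.savez("w1.npz",im=im,**i);cv2.imwrite("pics/w1.png",im[:,:,::-1])
```

```text
1.5707963267948966 [-0.66  0.04  0.48  1.63 -0.02  1.48 -0.18]
-1.5707963267948966 None
2.1583
```

View pics/w1.png

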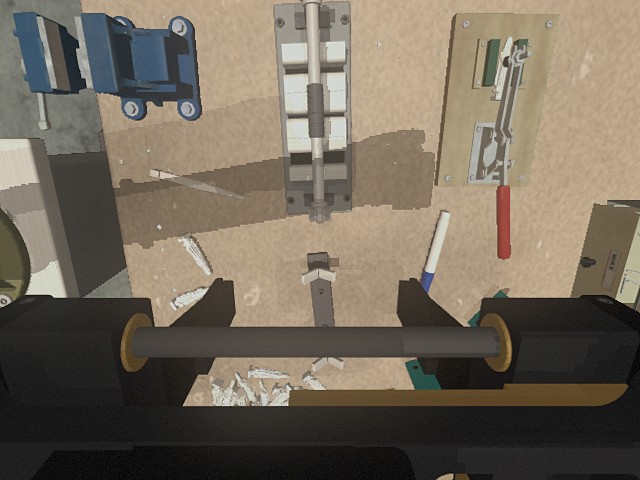

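Wrist view: the keeper sleeve is centred at about (315,110) and the bar runs from (313,5) to (319,212). The rest's V-notches are at about (319,275) and (325,362). The slots show at v≈68, 117 and 160. I'll localise the bar and rest by rays and pull the bar.

Run:
```python
from h import *
d=np.load("w1.npz");i=dict(d);im=d["im"]
g=im.astype(int).sum(2)/3
# sleeve mask: dark, near bar
m=((g<105)[70:150,300:335]).astype(np.uint8)
n,l,st,c=cv2.connectedComponentsWithStats(m);k=1+np.argmax(st[1:,4]);sl=c[k]+[300,70];print("sleeve",sl,st[k])
S=ray(i,sl,.104);a=ray(i,(313.5,10),.1);b=ray(i,(319,208),.1);print(S,a,b,np.degrees(np.arctan2(*(-(a-b)[:2]*[1,-1]))))
s=cams.camera_info("scene")
for n,uv in [("n1",(319.5,275)),("n2",(325,362))]: print(n,ray(i,uv,.046))
for n,uv in [("base",(275,4)),("",(353,3)),("",(351,212)),("",(287,215))]: print(n,ray(i,uv,.010))
side=cams.camera_info("side")
for X in (S,): print(proj(s,X),proj(side,X))
im=cv2.imread("pics/scene0.png"); cv2.imwrite("pics/c1.png",np.hstack([cv2.resize(im[220:290,250:350],None,fx=4,fy=4,interpolation=2),cv2.resize(im[225:295,325:425],None,fx=4,fy=4,interpolation=2)]))
```

```text
sleeve [316.41111111 111.69074074] [  0  14  35  54 540]
[0.52950385 0.18608664 0.104     ] [0.52648112 0.27467667 0.1       ] [0.53269605 0.08778748 0.1       ] 1.9046495784583237
n1 [ 0.53440588 -0.01461832  0.046     ]
n2 [ 0.54330566 -0.15193319  0.046     ]
base [0.48132041 0.3082713  0.01      ]
 [0.57130783 0.30949678 0.01      ]
 [0.57742064 0.06355425 0.01      ]
 [0.48959956 0.05905374 0.01      ]
[205.91703356 191.14250072] [259.23977719 194.01239087]
```

View pics/c1.png

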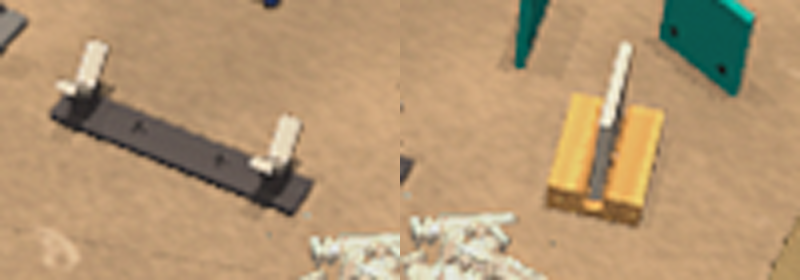

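Crop: the rest's notches are at scene ≈(270,237) and (318,255). The stand's top corners in scene pixels are ≈(369,249), (390,252), (385,277) and (362,273), with the plate along its long direction. I'll check this numerically, then pull the bar.

Run:
```python
from h import *
s=cams.camera_info("scene");w=dict(np.load("w1.npz"))
for a,b in [((270.4,237.5),(319.5,275)),((318.5,255.2),(325,362))]: print("notch",tri([(s,a),(w,b)]))
f=lambda x,y:(325+(x-400)/4,225+y/4)
for p in [(574,95),(663,110),(641,210),(550,192)]: print("stand",ray(s,f(*p),.023))
for p in [(625,44),(606,122)]: print("plate top",ray(s,f(*p),.085))
th=np.radians(1.9);o=down(np.pi/2+th)
S=np.array([.5295,.1855,0]);pz=bot.pinch_z
t=bot.current_time()
bot.goto([S[0],S[1],.16],o);
bot.move_l([S[0],S[1],.1-pz],rate=.12)
print(bot.current_position(),bot.current_wrist_force())
bot.gripper_to(0.0);print("gap",bot.current_finger_gap()*87,bot.current_finger_force(),bot.current_position(),bot.current_time()-t)
print(bot.current_wrist_force())
bot.move_l([S[0],S[1],.1-pz+.03],rate=.04)
print("gap",bot.current_finger_gap()*87,bot.current_wrist_force())
bot.move_l([S[0],S[1],.1-pz+.08],rate=.15)
print("gap",bot.current_finger_gap()*87,bot.current_wrist_force(),bot.current_torque(),bot.current_time())
im=cams.read_camera("wrist");cv2.imwrite("pics/w2.png",im[:,:,::-1])
```

```text
notch [ 0.53409608 -0.01632952  0.04129888]
notch [ 0.54523451 -0.15377491  0.04591407]
stand [ 0.6542789 -0.2404001  0.023    ]
stand [ 0.67454132 -0.2945609   0.023     ]
stand [ 0.59403111 -0.32084579  0.023     ]
stand [ 0.57557155 -0.26685842  0.023     ]
plate top [ 0.65797693 -0.26857922  0.085     ]
plate top [ 0.5949955  -0.28912246  0.085     ]
[0.53035043 0.18554307 0.08229428] [-0.37420456  0.12702361  0.12156606]
gap 15.258992591638224 29.987281087087467 [0.52947408 0.18546795 0.08128598] 2.7
[-0.10741255  0.35296477  0.18268307]
gap 15.15378324746349 [-0.32082498  2.00115431 -3.43213217]
gap 14.880279095492536 [-1.01316403 -0.05695833 -2.23416679] [-0.09251583  0.06860237 -0.02277491] 6.3917
```

View pics/w2.png

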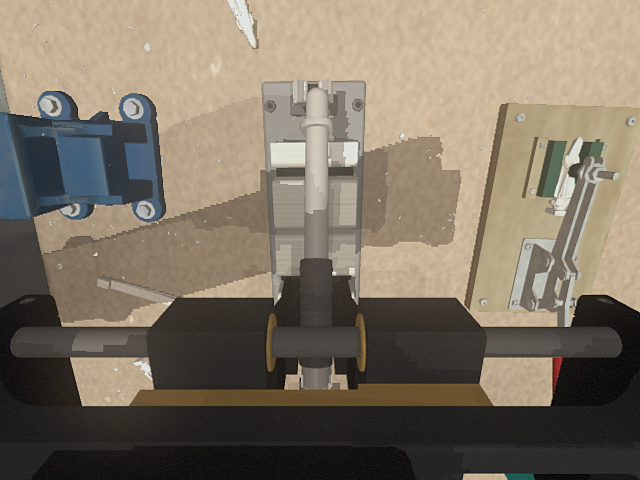

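The bar is out of its clips and held level. The next step is laying it in the rest with a guarded lowering.

Run:
```python
from h import *
o=down(np.pi/2+np.radians(3.8));pz=bot.pinch_z
X,Y=.5394,-.0842
bot.goto([X,Y,.12-pz],o)
bot.move_l([X,Y,.052-pz],rate=.15);bot.sleep(.15)
f0=bot.current_wrist_force()
c=bot.move_l([X,Y,.034-pz],rate=.02,contact_N=3.5)
print(c,bot.current_position()+[0,0,pz],bot.current_wrist_force()-f0,bot.current_torque())
bot.gripper_to(.45)
bot.move_l([X,Y,.17],rate=.2)
print(bot.current_time(),bot.current_wrist_force())
# look from behind(+y is where camera is) : shift TCP to -y so camera is over the rest
for n in ["scene","side"]:
    im=cams.read_camera(n);cv2.imwrite(f"pics/{n}1.png",im[:,:,::-1])
a=cv2.imread("pics/scene1.png")[200:300,250:350];b=cv2.imread("pics/side1.png")[210:310,250:350]
cv2.imwrite("pics/c2.png",np.hstack([cv2.resize(a,None,fx=4,fy=4,interpolation=2),cv2.resize(b,None,fx=4,fy=4,interpolation=2)]))
```

```text
False [ 0.53949431 -0.08446085  0.03410638] [-0.48371804 -1.54610239 -0.08706082] [-0.38459008 -0.01058924 -0.0561577 ]
11.0417 [ 0.3098904   0.24155497 -0.87234079]
```

View pics/c2.png

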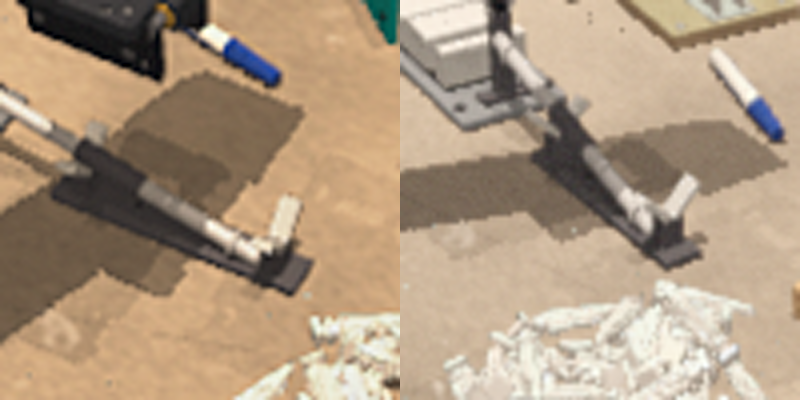

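The bar lies shifted toward +y: the sleeve is near the far notch, and its end is close to the rack's post. It probably brushed a clip post on the way. I'll look from close by.

Run:
```python
from h import *
i=cams.camera_info("wrist");im=cams.read_camera("wrist");np.savez("w3.npz",im=im,**i);cv2.imwrite("pics/w3.png",im[:,:,::-1])
print(bot.current_position(),bot.current_orientation())
```

```text
[ 0.5384146  -0.08410875  0.16846448] [-3.13874739e+00  1.31301755e-04  1.63711441e+00]
```

View pics/w3.png

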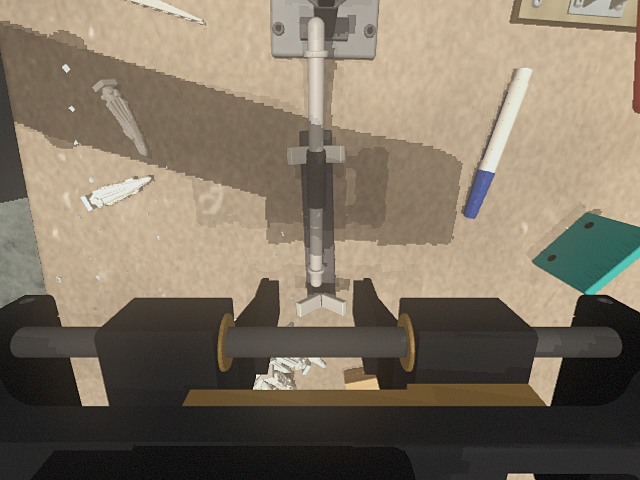

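Close view: the bar is tilted. Its sleeve (v 150–208) sits next to the +y notch (v≈155), and its -y collar (316,276) lies short of the other notch (v≈303). I'll measure the tilt, regrip square to the bar just off centre, lift, level and lay it again.

Run:
```python
from h import *
s=cams.camera_info("scene");sd=cams.camera_info("side");w=dict(np.load("w3.npz"))
print("sleeve",tri([(s,(278.9,243.7)),(w,(316,179))]),tri([(sd,(292,242)),(w,(316,179))]))
print("collar-",tri([(s,(311,261)),(w,(316,276))]))
for z in (.03,.035,.04):print(z,ray(w,(316,150),z),ray(w,(316,179),z),ray(w,(316,208),z))
for z in (.014,.017,.02,.03,.04):print("c",z,ray(w,(316,276),z))
print("end+",[ray(w,(316,22),z) for z in(.06,.08,.1)],"notch1",ray(w,(316,155),.048))
a=cv2.imread("pics/scene1.png")[195:275,225:330];b=cv2.imread("pics/side1.png")[180:290,255:345]
cv2.imwrite("pics/c3.png",np.hstack([cv2.resize(a,(420,400),interpolation=2),cv2.resize(b,(327,400),interpolation=2)]))
```

```text
sleeve [ 0.53535134 -0.04004315  0.03009637] [ 0.53422192 -0.03787335  0.04044128]
collar- [ 0.54100432 -0.13682883  0.01874846]
0.03 [ 0.53298483 -0.01454689  0.03      ] [ 0.53463473 -0.03929727  0.03      ] [ 0.5363707  -0.06533863  0.03      ]
0.035 [ 0.53298639 -0.01434943  0.035     ] [ 0.53460881 -0.03868749  0.035     ] [ 0.53631586 -0.06429502  0.035     ]
0.04 [ 0.53298796 -0.01415197  0.04      ] [ 0.53458289 -0.03807771  0.04      ] [ 0.53626102 -0.06325142  0.04      ]
c 0.014 [ 0.5412321  -0.13897198  0.014     ]
c 0.017 [ 0.54115473 -0.13767876  0.017     ]
c 0.02 [ 0.54107735 -0.13638554  0.02      ]
c 0.03 [ 0.54081945 -0.13207479  0.03      ]
c 0.04 [ 0.54056155 -0.12776405  0.04      ]
end+ [array([0.52723261, 0.0730684 , 0.06      ]), array([0.52766544, 0.06745919, 0.08      ]), array([0.52809828, 0.06184998, 0.1       ])] notch1 [ 0.53325236 -0.01776478  0.048     ]
```

View pics/c3.png

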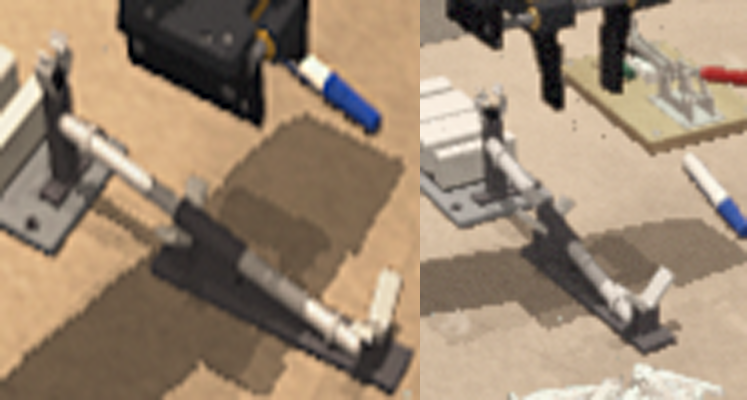

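The bar rests in the +y notch with its -y end down on the strip, about 12° of tilt, and its +y end against the rack post. I'll regrip it.

```bash
cat >> h.py <<'E'
from scipy.spatial.transform import Rotation as Ro
def tcp(grasp,ori,back=0.): # TCP for a grasp point
    return np.array(grasp)+(bot.pinch_z-back)*Ro.from_euler("xyz",ori).as_matrix()[:,2]
E
python3 - <<'E'
from h import *
a=np.radians(12);y=np.pi/2+np.radians(3.8);o=[np.pi,-a,y]
u=Ro.from_euler("xyz",o).as_matrix()[:,0];print(u)
C=np.array([.5347,-.0385,.038]);G=C-.012*u
bot.goto(tcp(G,o,.09),o);bot.move_l(tcp(G,o),rate=.12)
f0=bot.current_wrist_force();bot.gripper_to(0);print("gap",bot.current_finger_gap()*87,bot.current_wrist_force()-f0)
def lg(n):print(n,bot.current_position(),bot.current_wrist_force()-f0,bot.current_torque(),bot.current_finger_gap()*87,bot.current_time())
c=bot.move_l(tcp(G+[0,0,.03],o),rate=.06,contact_N=15);lg(c)
c=bot.move_l(tcp(G+[.002,-.04,.045],o),rate=.08,contact_N=15);lg(c)
o2=down(y)
bot.move_l(tcp(G+[.002,-.04,.075],o2),rate=.1,ori=o2);lg("lvl")
i=cams.camera_info("wrist");im=cams.read_camera("wrist");np.savez("w4.npz",im=im,**i);cv2.imwrite("pics/w4.png",im[:,:,::-1])
E
```

```text
[-0.06482566  0.97599711  0.20791169]
gap 14.97059575105089 [-0.82229737 -0.68477606  3.23729566]
False [ 0.53537371 -0.04616562  0.04751678] [-1.06330824  0.54727215 -1.03863115] [-0.43875344  0.04915493  0.00763034] 15.058393300118539 13.675
False [ 0.53715936 -0.08626925  0.06212002] [-0.48483599 -0.21077646 -0.4230579 ] [-0.37640319  0.05111451 -0.03178425] 15.085086666901097 14.3583
lvl [ 0.53735492 -0.0886569   0.09165122] [-2.0902129  -1.56782683 -1.52411624] [-0.15663819  0.10817922  0.03765464] 15.470202872725675 14.8083
```

View pics/w4.png

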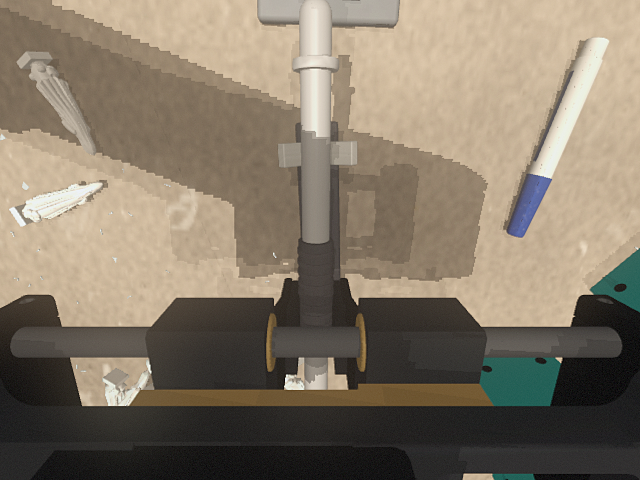

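Run:
```python
from h import *
d=dict(np.load("w4.npz"));print(-d["R"].T@d["t"], bot.current_position())
im=d["im"].astype(int)
for v in (20,35,63,100,120,160,200,230,260,275):
    r=cv2.GaussianBlur(d["im"],(1,1),0)[v,270:365].astype(int)
    g=np.abs(np.diff(r.sum(1)));k=np.where(g>60)[0]+270;print(v,k)
K=d["intrinsics"];f=K[0,0]
for v,w,D in [(62,48,.018),(20,30,.012),(235,27.5,.012),(262,34,.016)]:
    dep=f*D/w;X=d["R"].T@(dep*np.linalg.solve(K,[316,v,1.])-d["t"]);print(v,X)
print("collar at z=.11",ray(d,(316,62),.11),"sleeve end",ray(d,(316,241),.11))
```

```text
[ 0.53141644 -0.00768844  0.25357905] [ 0.53682235 -0.08998806  0.09120692]
20 []
35 [298 331]
63 [351]
100 [282 299 329 330 333 350]
120 [300 329 330 331 348]
160 [278 300 350 356]
200 [298 301 329 338]
230 [299 300 301 328 339]
260 [294 296 297 339]
275 [297 298 339 340 344 361 362]
62 [0.52955148 0.01891007 0.11341533]
20 [0.52831357 0.03669565 0.09911077]
235 [ 0.53425018 -0.04868904  0.11276861]
262 [ 0.53531464 -0.06401495  0.10547615]
collar at z=.11 [0.52950604 0.01955819 0.11      ] sleeve end [ 0.53449978 -0.05228452  0.11      ]
```

Run:
```python
from h import *
o=down(np.pi/2+np.radians(3.8))
G=np.array([.5403,-.097,0])
bot.move_l(tcp(G+[0,0,.07],o),rate=.1);bot.move_l(tcp(G+[0,0,.048],o),rate=.1);bot.sleep(.2)
f0=bot.current_wrist_force();m0=bot.current_torque()
c=bot.move_l(tcp(G+[0,0,.037],o),rate=.02,contact_N=4)
print(c,bot.current_position()+[0,0,bot.pinch_z],bot.current_wrist_force()-f0,bot.current_torque()-m0)
bot.gripper_to(.45);bot.move_l(tcp(G+[0,0,.15],o),rate=.2)
print(bot.current_time())
# next: view above stand
ps=np.arctan2(.0205,.063)
print(np.degrees(ps))
P=np.array([.626,-.279])
for y in (ps,ps+np.pi,ps-np.pi): 
    q=bot.ik([*P,.2],down(y));print(y,None if q is None else np.round(q,2))
i=cams.camera_info("wrist");im=cams.read_camera("wrist");np.savez("w5.npz",im=im,**i);cv2.imwrite("pics/w5.png",im[:300,:,::-1])
```

```text
True [ 0.54120363 -0.09694274  0.04102045] [ 1.77242678 -0.34286528  1.45591265] [-0.09756395 -0.36590684  0.20492963]
17.8333
18.024723521238478
0.3145907722072775 [-0.24  0.53  0.9   1.41 -0.41  1.4  -0.59]
3.4561834257970707 [ 0.03  0.43  0.49  1.4  -0.2   1.36  2.4 ]
-2.8270018813825155 [ 0.03  0.43  0.49  1.4  -0.2   1.36  2.4 ]
```

View pics/w5.png

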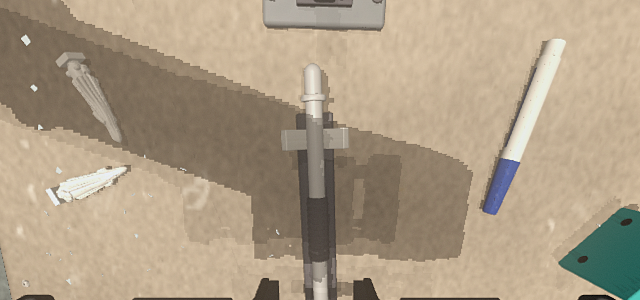

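View: the bar now lies in both notches, with the collar at v≈98 outside the notch at v≈138. That was my last picture, so the rest is numeric. Next I measure the slots from above by rectified intensity profiles.

Run:
```python
from h import *
th=np.radians(1.9)
bot.move_l([.534,-.03,.2],rate=.3)
bot.goto([.531,.131,.15],down(np.pi/2+th));bot.sleep(.2)
i=cams.camera_info("wrist");im=cams.read_camera("wrist");np.savez("w6.npz",im=im,**i);print(bot.current_time(),bot.current_position())
g=im.astype(float).mean(2).astype(np.float32)
c=np.array([.5299,.185]);ex=np.array([np.cos(th),np.sin(th)]);ey=np.array([-np.sin(th),np.cos(th)])
def samp(x,y,z): 
    X=c+x*ex+y*ey;p=proj(i,[*X,z]);return int(cv2.remap(g,np.float32([[p[0]]]),np.float32([[p[1]]]),1)[0,0]), p
for x in (-.025,0,.025):
    print("x",x); 
    for y0 in (.05,0,-.05): print(y0,[samp(x,y0+k*.001,.014)[0] for k in range(-14,15)])
print("along x at z .044")
for y in (.065,.03,.02,-.02,-.03,-.065): print(y,[samp(x*.001,y,.044)[0] for x in range(-46,-25,1)],[samp(x*.001,y,.044)[0] for x in range(26,47,1)])
print([samp(0,y,.014)[1].round() for y in(.05,-.05)])
```

```text
19.3083 [0.53155769 0.12922786 0.15034793]
x -0.025
0.05 [221, 219, 222, 223, 221, 220, 222, 223, 219, 209, 201, 194, 181, 107, 94, 96, 97, 96, 96, 95, 101, 121, 121, 120, 149, 179, 197, 210, 221]
0 [148, 148, 149, 150, 145, 165, 214, 205, 195, 185, 163, 126, 123, 103, 81, 86, 94, 162, 183, 194, 208, 220, 221, 220, 221, 223, 220, 220, 220]
-0.05 [118, 110, 111, 112, 112, 113, 116, 105, 75, 57, 59, 58, 60, 61, 60, 60, 59, 61, 116, 127, 133, 139, 144, 144, 142, 141, 142, 145, 147]
x 0
0.05 [227, 226, 227, 228, 227, 227, 227, 228, 227, 222, 216, 210, 192, 123, 103, 99, 101, 101, 101, 102, 98, 127, 128, 119, 144, 176, 195, 207, 219]
0 [148, 149, 151, 150, 149, 151, 155, 154, 150, 146, 140, 129, 125, 110, 89, 85, 94, 153, 194, 208, 218, 225, 227, 225, 225, 227, 226, 226, 226]
-0.05 [122, 111, 111, 112, 111, 111, 113, 119, 85, 59, 58, 59, 61, 60, 62, 62, 59, 60, 87, 123, 133, 140, 144, 145, 141, 143, 143, 145, 148]
x 0.025
0.05 [225, 226, 226, 226, 226, 226, 226, 227, 227, 222, 217, 212, 198, 145, 97, 100, 102, 101, 100, 99, 98, 111, 122, 119, 129, 168, 190, 205, 216]
0 [146, 147, 149, 150
[... 923 characters left out ...]
, 180, 181]
-0.02 [113, 115, 114, 112, 115, 117, 97, 101, 104, 105, 132, 149, 149, 148, 148, 146, 147, 148, 149, 147, 148] [145, 146, 145, 145, 144, 144, 147, 170, 132, 102, 104, 99, 95, 114, 118, 117, 116, 115, 114, 114, 115]
-0.03 [112, 112, 112, 111, 111, 107, 98, 98, 101, 99, 128, 147, 146, 145, 146, 147, 146, 147, 147, 146, 146] [145, 145, 146, 144, 146, 144, 143, 146, 130, 102, 101, 97, 93, 103, 108, 112, 113, 114, 114, 111, 111]
-0.065 [129, 128, 125, 125, 128, 131, 105, 101, 114, 113, 124, 139, 141, 139, 140, 140, 140, 141, 140, 140, 140] [141, 141, 141, 142, 141, 141, 141, 142, 133, 112, 109, 107, 94, 160, 187, 184, 183, 180, 178, 178, 179]
[array([316., 104.]), array([316., 222.])]
```

Floor widths: rack y=+50 mm is the 10 mm slot, 0 is the 5 mm slot and −50 is the 16 mm slot. The edges shift the rack to (.5283,.1866) with yaw ≈2.25°, so the target slot is near (.526,.2366). Now a close look at the plate.

Run:
```python
from h import *
s=cams.camera_info("scene")
for p in [(355,242),(408.7,248)]: print("turq",ray(s,p,0))
for y in (0.039,0.039+np.pi): 
    for z in (.2,.054):
        q=bot.ik([.526,.237,z],down(y));print(y,z,None if q is None else np.round(q,2))
ps=.3146;P=np.array([.626,-.279]);t=np.array([np.cos(ps),np.sin(ps)])
V=P-.075*t
bot.move_l([.531,.131,.23],rate=.3)
bot.goto([*V,.2],down(ps));bot.sleep(.2)
i=cams.camera_info("wrist");im=cams.read_camera("wrist");np.savez("w7.npz",im=im,**i);cv2.imwrite("pics/w7.png",im[:,:,::-1])
print(bot.current_time(),bot.current_position())
hsv=cv2.cvtColor(im,cv2.COLOR_RGB2HSV)
a=proj(i,[*(P+.035*t),.085]);b=proj(i,[*(P-.035*t),.085]);print("pred",a,b)
for v in range(int(min(a[1],b[1]))-20,int(max(a[1],b[1]))+25,8):
    print(v,[f"{hsv[v,u,0]}/{hsv[v,u,1]}/{hsv[v,u,2]}" for u in range(int(a[0])-18,int(a[0])+19,3)])
```

```text
turq [ 0.67438749 -0.19028407  0.        ]
turq [ 0.73427078 -0.32017489  0.        ]
0.039 0.2 [-0.96  0.19  0.56  1.69 -0.11  1.29 -1.91]
0.039 0.054 [-0.96  0.34  0.58  1.84 -0.22  1.02 -1.83]
3.1805926535897933 0.2 [-0.73  0.18  0.3   1.68 -0.05  1.29  1.19]
3.1805926535897933 0.054 [-0.69  0.31  0.26  1.83 -0.09  1.01  1.22]
21.575 [ 0.55524758 -0.30117453  0.2000396 ]
pred [317.10486577  97.88571859] [316.80058644 189.70733802]
77 ['17/71/144', '15/72/145', '17/71/143', '17/72/141', '18/72/145', '16/72/146', '16/74/141', '17/73/136', '18/76/138', '16/72/145', '17/71/148', '15/75/140', '17/69/186']
85 ['16/74/142', '17/77/140', '17/73/140', '16/71/143', '15/75/140', '17/75/136', '15/71/141', '18/73/140', '16/75/142', '17/72/141', '17/69/137', '16/73/140', '17/76/138']
93 ['17/77/145', '16/73/144', '15/74/142', '17/72/142', '16/71/148', '16/73/143', '17/76/135', '17/76/141', '18/74/144', '17/75/143', '17/74/142', '17/71/144', '17/71/144']
101 ['16/107/181', '16/106/186', '17/104/193', '16/112/171', '16/114/145', '18/34/181', '19/35/181', '18/36/185', '16/83/145', '16/112/168', '1
[... 1872 characters left out ...]
76']
189 ['17/71/144', '17/73/143', '17/70/146', '16/68/147', '16/72/146', '16/69/140', '18/73/143', '17/73/144', '17/77/143', '16/71/136', '17/74/135', '18/73/129', '17/76/131']
197 ['18/67/129', '16/69/125', '17/75/126', '16/75/126', '17/72/124', '17/71/125', '17/75/126', '16/75/122', '17/71/122', '17/77/116', '16/73/136', '17/72/135', '16/66/136']
205 ['18/60/174', '18/67/176', '17/65/176', '17/66/181', '17/67/179', '18/68/180', '17/64/183', '18/66/178', '16/67/180', '17/64/172', '17/66/175', '17/67/168', '18/69/170']
213 ['16/64/182', '17/62/184', '17/63/183', '17/64/179', '18/65/180', '17/65/183', '18/65/177', '18/66/178', '17/67/178', '17/68/169', '17/68/172', '16/66/170', '17/68/170']
```

Run:
```python
from h import *
d=dict(np.load("w7.npz"));hsv=cv2.cvtColor(d["im"],cv2.COLOR_RGB2HSV)
m=np.zeros((480,640),np.uint8);m[90:200,295:340]=(hsv[90:200,295:340,1]<58)
n,l,st,c=cv2.connectedComponentsWithStats(m);k=1+np.argmax(st[1:,4]);print(st[k],c[k])
r=cv2.minAreaRect(np.argwhere(l==k)[:,::-1].astype(np.float32));print(r)
x,y,w,h=st[k][:4]
row=lambda v:np.mean(np.where(l[v]==k)[0])
vs=np.arange(y+5,y+h-5);pf=np.polyfit(vs,[row(v) for v in vs],1)
e=[ray(d,(np.polyval(pf,v),v),.085) for v in (y-.5,y+h-.5)]
C=(e[0]+e[1])/2;dv=(e[0]-e[1])[:2];ps=np.arctan2(dv[1],dv[0]);print(e,C,np.degrees(ps),np.hypot(*dv))
o=down(ps);G=np.array([C[0],C[1],.0685])
bot.gripper_to(.5)
bot.goto(tcp(G+[0,0,.06],o),o);bot.move_l(tcp(G,o),rate=.12)
f0=bot.current_wrist_force();print(bot.current_position());bot.gripper_to(0)
print("gap",bot.current_finger_gap()*87,bot.current_finger_force(),bot.current_wrist_force()-f0)
bot.move_l(tcp(G+[0,0,.03],o),rate=.08);print(bot.current_wrist_force()-f0,bot.current_finger_gap()*87)
bot.move_l(tcp(G+[0,0,.17],o),rate=.25)
S=np.array([.5263,.2366,.22]);o=down(np.radians(2.25))
bot.goto(tcp(S,o),o);bot.sleep(.3)
i=cams.camera_info("wrist");im=cams.read_camera("wrist");np.savez("w8.npz",im=im,**i);cv2.imwrite("pics/w8.png",im[:,:,::-1])
print(bot.current_time(),bot.current_position(),bot.current_orientation(),bot.current_finger_gap()*87)
g=im.astype(int).mean(2).astype(int)
th=np.radians(2.25);ex=np.array([np.cos(th),np.sin(th)]);ey=np.array([-ex[1],ex[0]])
for x in(.034,.025,.015):
    p=[proj(i,[*(S[:2]+x*ex+k*.001*ey),.014]) for k in range(-14,15)]
    print("slot",x,p[14].round(1),[g[int(round(b)),int(round(a))] for a,b in p])
for z in (.165,.2,.23,.236):
    p=[proj(i,[*(S[:2]+.035*ex+k*.001*ey),z]) for k in range(-14,15)]
    print("plate",z,p[14].round(1),[(g[int(round(b)),int(round(a))] if b<480 else -1) for a,b in p])
```

```text
[312  96  11  91 878] [317.05353075 140.71526196]
((317.08331298828125, 141.0012664794922), (9.52920913696289, 90.14116668701172), 0.8680514693260193)
[array([ 0.66104001, -0.26814243,  0.085     ]), array([ 0.59510135, -0.28863854,  0.085     ])] [ 0.62807068 -0.27839048  0.085     ] 17.267119977406313 0.0690506878944721
[ 0.62825451 -0.27892169  0.05057713]
gap 7.748540682803132 29.997167699038982 [-0.10639339 -0.42716254 -0.1401395 ]
[ 0.19406682 -0.15221722 -0.9200955 ] 7.634276737785131
27.35 [0.52653039 0.23619171 0.20133607] [ 3.14156119e+00 -1.07842110e-04  3.85493727e-02] 7.858209671381046
slot 0.034 [314.6 184. ] [np.int64(105), np.int64(105), np.int64(105), np.int64(105), np.int64(107), np.int64(104), np.int64(104), np.int64(108), np.int64(103), np.int64(72), np.int64(72), np.int64(53), np.int64(56), np.int64(54), np.int64(55), np.int64(52), np.int64(54), np.int64(53), np.int64(53), np.int64(62), np.int64(96), np.int64(108), np.int64(105), np.int64(103), np.int64(105), np.int64(105), np.int64(101), np.int64(102), np.int64(102)]
slot 0.025 [314.7 192.7] [np.int64(143), np.i
[... 1981 characters left out ...]
p.int64(108), np.int64(103), np.int64(105), np.int64(103), np.int64(97), np.int64(124), np.int64(135), np.int64(129), np.int64(132), np.int64(134), np.int64(133), np.int64(135), np.int64(77), np.int64(83), np.int64(84), np.int64(84), np.int64(84)]
plate 0.236 [313.1 257.5] [np.int64(161), np.int64(164), np.int64(143), np.int64(111), np.int64(116), np.int64(115), np.int64(104), np.int64(103), np.int64(102), np.int64(101), np.int64(141), np.int64(142), np.int64(143), np.int64(142), np.int64(141), np.int64(138), np.int64(135), np.int64(96), np.int64(97), np.int64(98), np.int64(102), np.int64(100), np.int64(103), np.int64(98), np.int64(99), np.int64(96), np.int64(95), np.int64(98), np.int64(98)]
```

In the same frame, the slot centre is at +0.0 mm and the plate at −0.8 mm, so I shift +0.8 mm and insert under guard.

Run:
```python
from h import *
th=np.radians(2.25);ey=np.array([-np.sin(th),np.cos(th),0]);o=down(th)
S=np.array([.5263,.2366,0])+.0008*ey
bot.move_l(tcp(S+[0,0,.14],o),rate=.15,ori=o);bot.move_l(tcp(S+[0,0,.108],o),rate=.08);bot.sleep(.2)
f0=bot.current_wrist_force();print(bot.current_position())
c=bot.move_l(tcp(S+[0,0,.069],o),rate=.03,contact_N=8)
p=bot.current_position();print(c,p,"grasp z",p[2]+bot.pinch_z,bot.current_wrist_force()-f0,bot.current_torque(),bot.current_finger_gap()*87,bot.current_time())
```

```text
[0.52661763 0.23749526 0.08971715]
True [0.5260767  0.23738547 0.05380111] grasp z 0.0725011078298729 [-0.077876    0.25396902  5.55455208] [-0.08980224  0.35476491 -0.03561661] 7.97693551646508 29.8667
```

Contact came at grasp height 0.0725, exactly the home depth. Release, retreat and verify numerically.

Run:
```python
from h import *
th=np.radians(2.25);ex=np.array([np.cos(th),np.sin(th)]);ey=np.array([-ex[1],ex[0]]);o=down(th)
S=np.array([.5263,.2366,0])
bot.gripper_to(.35)
p=bot.current_position();bot.move_l([p[0],p[1],.13],rate=.1);bot.move_l([p[0],p[1],.2],rate=.25)
bot.move_l([p[0]-.07,p[1],.2],rate=.2);bot.sleep(.2)
i=cams.camera_info("wrist");im=cams.read_camera("wrist");np.savez("w9.npz",im=im,**i);cv2.imwrite("pics/w9.png",im[:,:,::-1])
print(bot.current_time(),bot.current_position())
g=im.astype(int).mean(2).astype(int)
def line(f,r,z): return [int(g[tuple(np.round(proj(i,[*f(k*.001),z])).astype(int)[::-1])]) for k in r]
print("across z.089",[line(lambda k:S[:2]+x*ex+k*ey,range(-12,13),.089) for x in(-.02,.02)])
print("along plate top -x/+x",line(lambda k:S[:2]+k*ex+.0008*ey,range(-48,-24),.089),line(lambda k:S[:2]+k*ex+.0008*ey,range(24,48),.089))
print("along block lip",line(lambda k:S[:2]+k*ex-.018*ey,range(-48,-24),.044),line(lambda k:S[:2]+k*ex-.018*ey,range(24,48),.044))
```

```text
32.6917 [0.45600779 0.23644294 0.19988344]
across z.089 [[157, 156, 153, 155, 157, 151, 141, 132, 116, 118, 151, 151, 152, 155, 150, 147, 130, 80, 118, 127, 154, 158, 169, 169, 164], [158, 159, 160, 160, 159, 151, 146, 131, 122, 150, 166, 173, 173, 170, 168, 168, 152, 120, 125, 130, 141, 172, 169, 171, 165]]
along plate top -x/+x [112, 110, 109, 110, 112, 106, 127, 125, 123, 121, 122, 126, 131, 120, 142, 151, 151, 151, 154, 154, 153, 150, 153, 154] [174, 176, 173, 173, 173, 172, 171, 173, 174, 179, 175, 114, 115, 104, 134, 133, 130, 132, 134, 133, 133, 129, 130, 127]
along block lip [121, 118, 120, 120, 116, 117, 116, 119, 122, 92, 91, 102, 105, 113, 155, 158, 158, 157, 158, 157, 157, 157, 158, 158] [223, 220, 219, 220, 219, 220, 219, 220, 219, 220, 230, 169, 113, 109, 162, 165, 150, 137, 111, 182, 185, 184, 183, 178]
```

The plate ends (±34.5 mm) match the block ends (−34.5/+34.8 mm), and its top edge is centred over the slot. The arm is clear of everything.

```bash
python3 -c "
from h import *
print(finish_job(),bot.current_time())"
```

```text
the job is handed in; nothing more can be done
the job is handed in; nothing more can be done
```

I handed the job in at about 33 s: the keeper bar lies in both notches of its rest, between its collars, and the plate stands fully home and flush in the 10 mm slot. On the first placing the bar had slipped in the grip and settled tilted on the rest, so I regripped it and laid it again.

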